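# Show the trainee the gold bridge and its polisher

### The arm

A 6-joint arm with a two-finger parallel gripper is mounted at the origin on the work surface. World frame = base frame: x ahead of the robot, y to its left, z up, the work surface at z = 0. Lengths are in mm, angles in rad, forces in N, time in s.
With the tool pointing down it reaches from about 375 to 825 mm from the base axis. Payload 5.5 kg.
Tool frame: the origin (TCP) lies at the very end of the fingers, on their centre line; the grasp point (between the pads) lies 19 mm behind it; z points along the fingers, y is the line along which they close (so a half turn about z gives the same grasp; the last joint's range is limited). The gripper opens to 85 mm and grips with 20 to 120 N. Pads are 22 mm wide; open, the fingers measure 114 mm over their backs; the gripper's body (76 mm by 85 mm) begins 54 mm behind the grasp point. The pads swing forward as they close: fully open they stand 13 mm farther back than shut.
Start: joints at [1.162, 0.314, -0.047, 1.21, 0, 1.571], TCP at [238.501, 550.556, 231.299] pointing down, gripper open.
Joint ranges: [-2.67, 2.67], [-0.69, 1.73], [-1.03, 1.25], [-2.08, 2.16], [-1.42, 1.45], [-3.14, 3.14]. Speed limits (rad/s): [2.39, 2.39, 3.01, 3.14, 3.14, 3.14].

### API

Orientations are given as a rotation vector (axis times angle).
In Python, from plant import bot, vision, ticket gives the robot as it stands. The module is installed in compiled form; this text tells all that it offers.
- The arm moves only by the tool jog_arm, never from a script. Its argument "targets" is a list of rows, each an object of numbers: "dx", "dy", "dz": the shift along the world's x, y, z in units of 0.06 m (1.0 is 0.06 m); "spin": the turn about the world's z in units of 90 degrees (1.0 is 90 degrees); "hand": the closure, from -1 (fully open) to 1 (shut). A call has 1 to 12 rows; each row shifts and turns the commanded pose from where the row before left it; what a row does not reach is not made up. A row lasts 1/8 s, in which the tool goes at most 62.5 mm and 10.7 degrees, less where a joint would pass 70% of its speed; a pose out of reach is approached as far as the arm can. A call with a number of a shift or a turn outside -1 to 1 is refused whole. A call with a gripper value outside its range is refused whole. The fingers move at their own pace and stop on an object; "force" is the grip in N (left out, the last holds). Time passes only in rows, so rows that do not move let the fingers close. It gives the time, the measured TCP pose, the force, the opening and the grip force at its end, in the units of the state.
- bot.observe(): the state, without advancing time (a new reading comes with each control period).
- vision.get_image(name): name is "side" or "top"; returns (picture, depth): 420x560x3 uint8, red, green, blue; 420x560 float32, mm along the optical axis (not along the pixel's ray), 0 where there is no reading.
- vision.calibration(name): a dict with "intrinsics" (3x3 intrinsics, pixels), "extrinsics" (4x4, takes a point from camera to world coordinates). Camera axes: x right, y up, looking along -z (the intrinsics and any distortion apply to the point x, -y, -z); pixel columns grow to the right and rows downward; lengths in mm; the calibration is good to about 2 mm. A picture is of the moment at which its call begins. calibration takes no time and is no camera call.
- ticket.sign_off(): hands the job in; it is judged then, once.
The state is a dict: "time_s": time; "joint_pos": joint angles; "qvel": joint speeds; "effort": joint torques, N m; "tool_pos": TCP position; "ee_rot": TCP orientation; "force": force on the tool from outside, world axes, zero at the start; "moment": the same for the moment, N m; "grip_width": opening from 0.0 (shut) to 1.0 (fully open); "finger_force": force on a finger pad.
Only numpy, scipy, OpenCV 4.12 (cv2) and the standard library are available. Lean on these libraries where they do the work, as an engineer would, in place of code of your own. Each camera call takes 0.05 s, during which the arm holds its last target. There are 200 camera calls.

### The job

Press the blue call button right down so that the trainee looks up, then show the next job by pointing from straight above with the fingertips: first at the gold bridge on its dental cast, then at the green polishing cone to be used on it, each time holding still for two to three seconds some two centimetres above it. Touch none of the loose things on the bench, do not come down over the other casts and cones, and at the end lift the hand well clear above everything.

Things in the scene. Friction and masses are not known exactly. Their poses are not given: they have to be found in the camera images.
- call (a joint): travel of the blue call button, m: 0 released, 0.006 fully down; springs back up, about 4 N to press fully
- call_top (a point): centre of the top face of the round blue button cap (40 mm across) in a white housing fixed to the bench; pressed straight down; z up
- gold_bridge (a point): pale blue stone dental model, loose, 62 (x) x 60 (y) mm base 18 mm thick, 38 mm tall over the teeth, U-shaped row of teeth bulging to its own -x; this one carries the gold bridge, three gold teeth in a row, about 30 mm long, on its own +y side; the point is the middle of the bridge's top, 38 mm above the bench; axes those of the cast, z up
- silver_bridge (a point): pale blue stone dental model, loose, 62 (x) x 60 (y) mm base 18 mm thick, 38 mm tall over the teeth, U-shaped row of teeth bulging to its own -x; this one carries a dark silver bridge, on its own +y side too; the point is the middle of its top; not to be pointed at
- wax_bridge (a point): pale blue stone dental model, loose, 62 (x) x 60 (y) mm base 18 mm thick, 38 mm tall over the teeth, U-shaped row of teeth bulging to its own -x; this one carries a red wax bridge on the front teeth; the point is the middle of its top; not to be pointed at
- green_cone_tip (a point): green polisher: 44 mm-wide round aluminium foot, a thin steel pin and a bullet-shaped rubber polishing cone (24 mm wide, its lower end 36 mm up); loose, 75 mm tall; the point is the top of the cone, on the axis; z up
- red_cone_tip (a point): red polisher, not to be pointed at: 44 mm-wide round aluminium foot, a thin steel pin and a bullet-shaped rubber polishing cone (24 mm wide, its lower end 36 mm up); loose, 75 mm tall; the point is the top of the cone, on the axis; z up
- grey_cone_tip (a point): dark grey polisher, not to be pointed at: 44 mm-wide round aluminium foot, a thin steel pin and a bullet-shaped rubber polishing cone (24 mm wide, its lower end 36 mm up); loose, 75 mm tall; the point is the top of the cone, on the axis; z up
- bur_block: green block of small burs, 50 x 50 mm, 47 mm tall, loose, to be left alone; origin at the centre of its underside, z up
- tool_cup: pink cup of pens and tools, 80 mm wide, 150 mm tall, loose, to be left alone; origin at the centre of its underside, z up
- paste_jar: jar of polishing paste, 60 mm wide, 65 mm tall, loose, to be left alone; origin at the centre of its underside, z up
- wax_knife: slim metal wax knife lying flat, 170 mm long, 11 mm wide, along its own x, loose, to be left alone; origin underneath it, z up
- mixing_bowl: blue bowl, 110 mm wide, 60 mm tall, loose, to be left alone; origin at the centre of its underside, z up

How it is judged (in metres and radians):
On the way, in this order (a step that is already met when the one before it is completed fails the run):
1. the call button is pressed down (at least 4.5 of its 6 mm) (value of joint call above 0.0045 m), for 0.05 s.
2. the fingertips dwell just above the gold bridge for 1.5 s (horizontal distance between the grasp point and gold_bridge below 0.02 m and z of the grasp point in the frame of gold_bridge between 0.01 and 0.075 m), for 1.5 s.
3. the fingertips dwell just above the green cone for 1.5 s (horizontal distance between the grasp point and green_cone_tip below 0.02 m and z of the grasp point in the frame of green_cone_tip between 0.01 and 0.075 m), for 1.5 s.
At the end, for the whole second after the job is handed in: button up again, hand raised (grasp point over 0.13 m above the bench), every cast, polisher and bystander upright and within 8 mm of its start; pointing counts within 20 mm sideways of the named point, grasp point 10 to 75 mm above it (value of joint call below 0.002 m and height (world z) of the grasp point above 0.13 m and distance of each of gold_bridge, silver_bridge, wax_bridge, green_cone_tip, red_cone_tip, grey_cone_tip, bur_block, tool_cup, paste_jar, wax_knife, mixing_bowl from where it was at the start of the episode below 0.008 m and angle between each of gold_bridge, silver_bridge, wax_bridge, green_cone_tip, red_cone_tip, grey_cone_tip's own z axis and vertical below 0.1 rad); the robot touches nothing.
It fails at once if the robot touches a loose thing (contact force between any of the fingers, the arm and cast_gold above 0.5 N or contact force between any of the fingers, the arm and cast_silver above 0.5 N or contact force between any of the fingers, the arm and cast_wax above 0.5 N or contact force between any of the fingers, the arm and green_cone above 0.5 N or contact force between any of the fingers, the arm and red_cone above 0.5 N or contact force between any of the fingers, the arm and grey_cone above 0.5 N or contact force between any of the fingers, the arm and bur_block above 0.5 N or contact force between any of the fingers, the arm and tool_cup above 0.5 N or contact force between any of the fingers, the arm and paste_jar above 0.5 N or contact force between any of the fingers, the arm and wax_knife above 0.5 N or contact force between any of the fingers, the arm and mixing_bowl above 0.5 N).
It fails at once if the hand comes down over a wrong cast's bridge or a wrong cone ((horizontal distance between the grasp point and silver_bridge below 0.02 m and z of the grasp point in the frame of silver_bridge below 0.05 m) or (horizontal distance between the grasp point and wax_bridge below 0.02 m and z of the grasp point in the frame of wax_bridge below 0.05 m) or (horizontal distance between the grasp point and red_cone_tip below 0.02 m and z of the grasp point in the frame of red_cone_tip below 0.05 m) or (horizontal distance between the grasp point and grey_cone_tip below 0.02 m and z of the grasp point in the frame of grey_cone_tip below 0.05 m)).
It fails at once if something on the bench is moved, lifted or carried (over 10 mm) (distance of any of gold_bridge, silver_bridge, wax_bridge, green_cone_tip, red_cone_tip, grey_cone_tip, bur_block, tool_cup, paste_jar, wax_knife, mixing_bowl from where it was at the start of the episode above 0.01 m).
It also fails if it takes over 64 s, if anything falls off the work surface, if the arm or the gripper's body presses on something with over 40 N, if the wrist force passes 120 N, or if a joint passes its speed limit or range.

## Working session

There is one attempt and no reset: what is moved stays moved. The work goes in short steps, Python scripts to look and compute and a tool call to move; the robot and the scene stay as the last step left them, time stands still between calls to the robot, and variables do not carry over. Pictures are saved under pics/ and viewed, at most 10 in all, crops included, and the job is handed in when it is done.

Besides the shell and the picture viewer there is one more tool, called as a command line: name --argument value ..., lists and objects as JSON in quotes. jog_arm: Moves the arm, as the interface text tells. Its arguments: {"type":"object","properties":{"targets":{"type":"array"},"force":{"type":"number"}},"required":["targets"]}

```bash
mkdir -p pics
cat > h.py <<'E'
import numpy as np, cv2
from plant import bot, vision, ticket
def grab(n):
    im,d=vision.get_image(n); c=vision.calibration(n)
    K=np.array(c["intrinsics"]);T=np.array(c["extrinsics"])
    v,u=np.mgrid[:420,:560]
    X=np.stack([(u-K[0,2])/K[0,0]*d,-(v-K[1,2])/K[1,1]*d,-d],-1)
    P=X@T[:3,:3].T+T[:3,3]; P[d==0]=np.nan
    return im,d,P,K,T
E
python3 - <<'E'
from h import *
for n in("top","side"):
    im,d,P,K,T=grab(n); cv2.imwrite(f"pics/{n}1.png",im[...,::-1]); np.savez(f"{n}1.npz",im=im,P=P)
    print(n,K.round(1).tolist(),T.round(2).tolist(), vision.calibration(n).keys(),(d==0).sum())
print(bot.observe())
E
```

```text
top [[533.1, 0.0, 270.0], [0.0, 533.1, 213.7], [0.0, 0.0, 1.0]] [[0.03, 0.99, -0.1, 440.29], [-1.0, 0.03, 0.0, -5.97], [0.0, 0.1, 1.0, 1286.53], [0.0, 0.0, 0.0, 1.0]] dict_keys(['intrinsics', 'extrinsics']) 896
side [[488.7, 0.0, 280.5], [0.0, 488.7, 208.3], [0.0, 0.0, 1.0]] [[0.67, 0.51, -0.53, -72.98], [-0.74, 0.46, -0.48, -594.59], [-0.0, 0.72, 0.69, 918.44], [0.0, 0.0, 0.0, 1.0]] dict_keys(['intrinsics', 'extrinsics']) 937
{'time_s': 0.1, 'joint_pos': array([ 1.16203285e+00,  3.14193899e-01, -4.79462571e-02,  1.21020295e+00,
        2.66133767e-05,  1.57078632e+00]), 'qvel': array([-0.00031972, -0.00150139,  0.00412009,  0.00250862, -0.00151722,
        0.0001678 ]), 'effort': array([ 1.04748393e-03, -5.40767777e+01,  3.40540981e+01,  1.11525552e-02,
        3.36354390e-05,  1.80207712e-05]), 'tool_pos': array([238.27566064, 550.10670495, 230.51203894]), 'ee_rot': array([-6.37538767e-01, -3.07587498e+00,  2.37035551e-03]), 'force': array([-0.40269047, -0.07354199,  1.03437868]), 'moment': array([ 0.00389569,  0.00327141, -0.04705652]), 'finger_force': 0.0, 'grip_width': 0.9967964632269458}
```

View pics/top1.png

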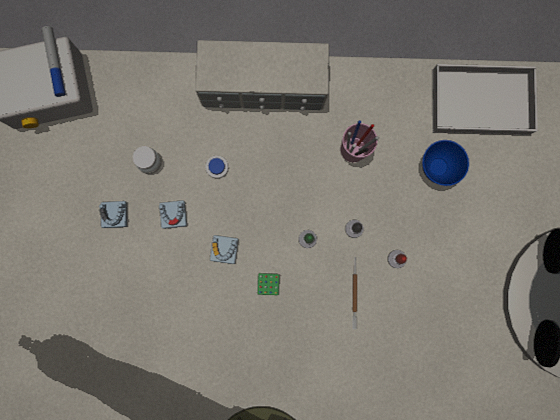

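View pics/side1.png

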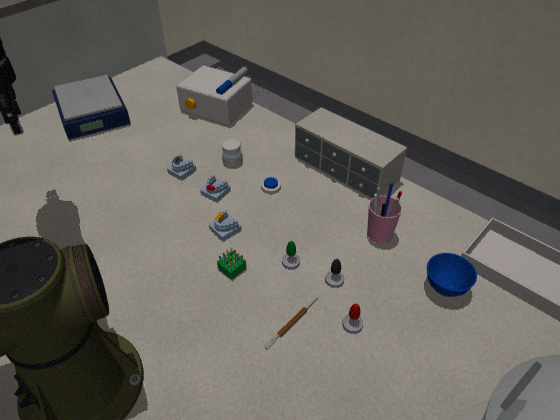

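The top view shows the blue button at about (217,167), the gold bridge at (217,247) and the green cone at (309,239). The silver cast is at (113,214), the wax cast at (173,214), the grey cone at (355,228) and the red cone at (398,259). The side view agrees: button (271,184), gold (221,217), green cone (291,248).

Run:
```python
from h import *
W={"top":{"blue":(200,150,235,185),"gold":(205,230,245,268),"green":(297,228,320,250),"grey":(343,217,367,240),"red":(387,248,410,271),"wax":(158,198,190,230),"silver":(98,198,130,232),"jar":(130,142,164,178),"bur":(255,270,284,299),"cup":(335,118,382,165)},
"side":{"blue":(258,173,285,196),"gold":(205,205,245,240),"green":(280,238,302,270)}}
def mask(n,im):
    h=cv2.cvtColor(im,cv2.COLOR_RGB2HSV).astype(int);H,S,V=h[...,0],h[...,1],h[...,2]
    return {"blue":(H>105)&(H<130)&(S>140),"gold":(H>12)&(H<30)&(S>140)&(V>100),"green":(H>50)&(H<85)&(S>110),"red":((H<8)|(H>172))&(S>130),"wax":((H<8)|(H>172))&(S>130),"grey":(V<70)&(S<90)}.get(n,np.ones(H.shape,bool))
for cam in W:
    z=np.load(cam+"1.npz");im,P=z["im"],z["P"]
    for n,(a,b,c,d) in W[cam].items():
        m=np.zeros(im.shape[:2],bool);m[b:d,a:c]=mask(n,im)[b:d,a:c]
        if n in("wax","silver","jar","bur","cup"): m[b:d,a:c]&=(P[b:d,a:c,2]>(10 if n!='wax' else 0))
        v,u=np.nonzero(m);Q=P[m];Q=Q[~np.isnan(Q[:,0])]
        print(cam,n,len(u),"px",u.mean().round(1),v.mean().round(1),"mean",Q.mean(0).round(0),"min",np.percentile(Q,3,0).round(0),"max",np.percentile(Q,97,0).round(0), "hi",Q[Q[:,2]>np.percentile(Q[:,2],70)].mean(0).round(0))
```

```text
top blue 178 px 216.1 165.7 mean [679. 126.  23.] min [663. 110.  18.] max [694. 141.  28.] hi [679. 126.  26.]
top gold 51 px 215.1 248.7 mean [479. 119.  39.] min [467. 114.  34.] max [492. 125.  43.] hi [478. 120.  42.]
top green 9 px 309.3 236.9 mean [510. -97.  75.] min [ 508. -101.   71.] max [513. -94.  77.] hi [511. -96.  76.]
top grey 85 px 356.5 227.7 mean [ 535. -207.   61.] min [ 527. -221.   12.] max [ 546. -198.   78.] hi [ 538. -208.   75.]
top red 58 px 401.2 258.4 mean [ 467. -308.   69.] min [ 459. -316.   53.] max [ 475. -301.   78.] hi [ 468. -310.   75.]
top wax 39 px 173.1 221.3 mean [541. 220.  39.] min [534. 211.  33.] max [546. 229.  44.] hi [540. 222.  42.]
top silver 676 px 112.5 213.7 mean [556. 367.  26.] min [527. 340.  14.] max [585. 396.  42.] hi [554. 369.  38.]
top jar 611 px 146.1 159.4 mean [683. 287.  56.] min [659. 263.  19.] max [710. 313.  70.] hi [687. 292.  68.]
top bur 459 px 267.4 283.5 mean [402.  -5.  33.] min [378. -28.  27.] max [425.  19.  50.] hi [401.  -6.  40.]
top cup 999 px 358.2 140.9 mean [ 735. -206.   77.] min [ 696. -238.   15.] max [ 768. -169.  146.] hi [ 734. -204.  118.]
side blue 116 px 270.5 182.5 mean [676. 120.  22.] min [661. 105.  16.] max [693. 138.  26.] hi [677. 121.  25.]
side gold 33 px 218.9 215.5 mean [481. 118.  37.] min [467. 109.  34.] max [494. 126.  42.] hi [478. 115.  40.]
side green 109 px 290.9 248.4 mean [ 505. -105.   59.] min [ 498. -111.   41.] max [513. -95.  75.] hi [ 507. -103.   72.]
```

jog_arm --targets '[{"dx": 0.3,"dy": -0.3,"hand": 1},{"dx": 0.65,"dy": -0.64,"hand": 1},{"dx": 0.65,"dy": -0.64,"hand": 1},{"dx": 0.65,"dy": -0.64,"hand": 1},{"dx": 0.65,"dy": -0.64,"hand": 1},{"dx": 0.65,"dy": -0.64,"hand": 1},{"dx": 0.65,"dy": -0.64,"hand": 1},{"dx": 0.65,"dy": -0.64,"hand": 1},{"dx": 0.65,"dy": -0.64,"hand": 1},{"dx": 0.65,"dy": -0.64,"hand": 1},{"dx": 0.65,"dy": -0.64,"hand": 1},{"hand": 1}]'

```text
validation failed for argument at $.ta...
```

jog_arm --targets '[{"dx": 0.3,"dy": -0.3,"dz": 0.0,"spin": 0.0,"hand": 1.0},{"dx": 0.65,"dy": -0.64,"dz": 0.0,"spin": 0.0,"hand": 1.0},{"dx": 0.65,"dy": -0.64,"dz": 0.0,"spin": 0.0,"hand": 1.0}]'

```text
time_s: 0.48
tool_pos: [335.0, 454.7, 230.8]
ee_rot: [-0.635, -3.076, 0.001]
force: [1.4, 0.8, -0.9]
grip_width: 0.374
finger_force: 0.0
```

jog_arm --targets '[{"dx": 0.635,"dy": -0.615,"dz": 0.0,"spin": 0.0,"hand": 1.0},{"dx": 0.635,"dy": -0.615,"dz": 0.0,"spin": 0.0,"hand": 1.0},{"dx": 0.635,"dy": -0.615,"dz": 0.0,"spin": 0.0,"hand": 1.0},{"dx": 0.635,"dy": -0.615,"dz": 0.0,"spin": 0.0,"hand": 1.0},{"dx": 0.635,"dy": -0.615,"dz": 0.0,"spin": 0.0,"hand": 1.0},{"dx": 0.635,"dy": -0.615,"dz": 0.0,"spin": 0.0,"hand": 1.0},{"dx": 0.635,"dy": -0.615,"dz": 0.0,"spin": 0.0,"hand": 1.0},{"dx": 0.635,"dy": -0.615,"dz": 0.0,"spin": 0.0,"hand": 1.0},{"dx": 0.635,"dy": -0.615,"dz": 0.0,"spin": 0.0,"hand": 1.0},{"dx": 0.0,"dy": 0.0,"dz": 0.0,"spin": 0.0,"hand": 1.0},{"dx": 0.0,"dy": 0.0,"dz": 0.0,"spin": 0.0,"hand": 1.0}]'

```text
time_s: 1.85
tool_pos: [676.8, 123.7, 230.5]
ee_rot: [-0.638, -3.074, 0.0]
force: [0.6, -0.6, 0.6]
grip_width: -0.0
finger_force: 0.0
```

jog_arm --targets '[{"dx": 0.0,"dy": 0.0,"dz": -0.9,"spin": 0.0,"hand": 1.0},{"dx": 0.0,"dy": 0.0,"dz": -0.9,"spin": 0.0,"hand": 1.0},{"dx": 0.0,"dy": 0.0,"dz": -0.8,"spin": 0.0,"hand": 1.0},{"dx": 0.0,"dy": 0.0,"dz": -0.3,"spin": 0.0,"hand": 1.0},{"dx": 0.0,"dy": 0.0,"dz": 0.0,"spin": 0.0,"hand": 1.0}]'

```text
time_s: 2.48
tool_pos: [676.2, 124.4, 56.9]
ee_rot: [-0.635, -3.075, 0.001]
force: [0.3, -1.0, -0.0]
grip_width: 0.003
finger_force: 0.0
```

Run:
```python
from h import *
im,d,P,K,T=grab("side"); cv2.imwrite("pics/side2.png",cv2.resize(im[120:270,190:390],None,fx=3,fy=3)[...,::-1])
o=bot.observe();print(o["joint_pos"].round(2),o["tool_pos"],o["force"])
```

```text
[ 0.18  0.58 -0.04  0.94  0.    0.59] [677.75412571 124.44495247  58.62213079] [ 1.27146407 -0.62946758  0.70843008]
```

View pics/side2.png

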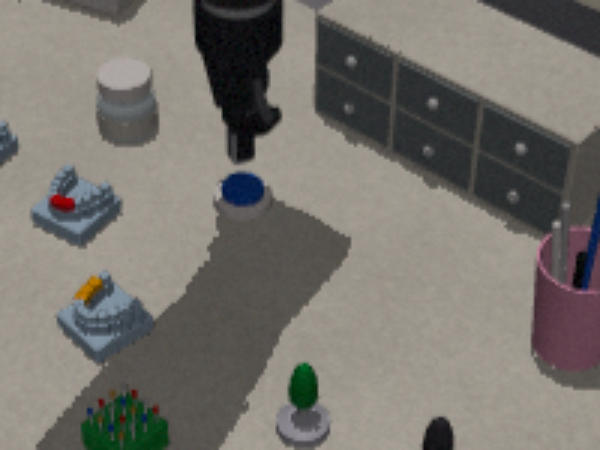

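The closed fingertips hang at crop (240,155), directly above the blue cap at (243,188), clear of the drawers and jar. I'll press in small steps.

jog_arm --targets '[{"dx": 0.0,"dy": 0.0,"dz": -0.3,"spin": 0.0,"hand": 1.0},{"dx": 0.0,"dy": 0.0,"dz": -0.2,"spin": 0.0,"hand": 1.0},{"dx": 0.0,"dy": 0.0,"dz": -0.05,"spin": 0.0,"hand": 1.0},{"dx": 0.0,"dy": 0.0,"dz": -0.05,"spin": 0.0,"hand": 1.0},{"dx": 0.0,"dy": 0.0,"dz": 0.0,"spin": 0.0,"hand": 1.0}]'

```text
time_s: 3.15
tool_pos: [677.4, 123.6, 21.5]
ee_rot: [-0.638, -3.076, 0.0]
force: [-0.9, 0.2, 1.3]
grip_width: 0.005
finger_force: 0.7
```

jog_arm --targets '[{"dx": 0.0,"dy": 0.0,"dz": -0.05,"spin": 0.0,"hand": 1.0},{"dx": 0.0,"dy": 0.0,"dz": -0.03,"spin": 0.0,"hand": 1.0},{"dx": 0.0,"dy": 0.0,"dz": 0.0,"spin": 0.0,"hand": 1.0}]'

```text
time_s: 3.52
tool_pos: [677.9, 123.7, 16.8]
ee_rot: [0.637, 3.075, 0.0]
force: [-0.5, -0.3, 3.6]
grip_width: 0.0
finger_force: 1.7
```

jog_arm --targets '[{"dx": 0.0,"dy": 0.0,"dz": -0.03,"spin": 0.0,"hand": 1.0},{"dx": 0.0,"dy": 0.0,"dz": -0.03,"spin": 0.0,"hand": 1.0},{"dx": 0.0,"dy": 0.0,"dz": 0.0,"spin": 0.0,"hand": 1.0}]'

```text
time_s: 3.9
tool_pos: [678.0, 123.7, 15.8]
ee_rot: [0.637, 3.074, 0.001]
force: [-6.4, -1.3, 20.0]
grip_width: 0.0
finger_force: 10.2
```

The 20 N reaction at z 15.8 means the button is on its stop, so it is fully pressed. Next I'll lift and move over the gold bridge.

jog_arm --targets '[{"dx": 0.0,"dy": 0.0,"dz": 0.3,"spin": 0.0,"hand": 1.0},{"dx": 0.0,"dy": 0.0,"dz": 0.9,"spin": 0.0,"hand": 1.0},{"dx": 0.0,"dy": 0.0,"dz": 0.9,"spin": 0.0,"hand": 1.0},{"dx": -0.83,"dy": -0.02,"dz": 0.0,"spin": 0.0,"hand": 1.0},{"dx": -0.83,"dy": -0.02,"dz": 0.0,"spin": 0.0,"hand": 1.0},{"dx": -0.83,"dy": -0.03,"dz": 0.0,"spin": 0.0,"hand": 1.0},{"dx": -0.83,"dy": -0.02,"dz": 0.0,"spin": 0.0,"hand": 1.0},{"dx": 0.0,"dy": 0.0,"dz": 0.0,"spin": 0.0,"hand": 1.0},{"dx": 0.0,"dy": 0.0,"dz": 0.0,"spin": 0.0,"hand": 1.0}]'

```text
time_s: 5.03
tool_pos: [479.1, 118.5, 139.5]
ee_rot: [0.637, 3.075, 0.001]
force: [0.7, 0.8, 0.7]
grip_width: 0.0
finger_force: 0.0
```

Run:
```python
from h import *
im,d,P,K,T=grab("side"); cv2.imwrite("pics/side3.png",cv2.resize(im[120:270,190:390],None,fx=3,fy=3)[...,::-1])
o=bot.observe();print(o["joint_pos"].round(2),o["tool_pos"],o["force"])
```

```text
[ 0.24  0.17 -0.45  0.95 -0.    0.65] [479.59816077 118.53897816 139.4179967 ] [-1.14952722  0.61327844  0.580276  ]
```

View pics/side3.png

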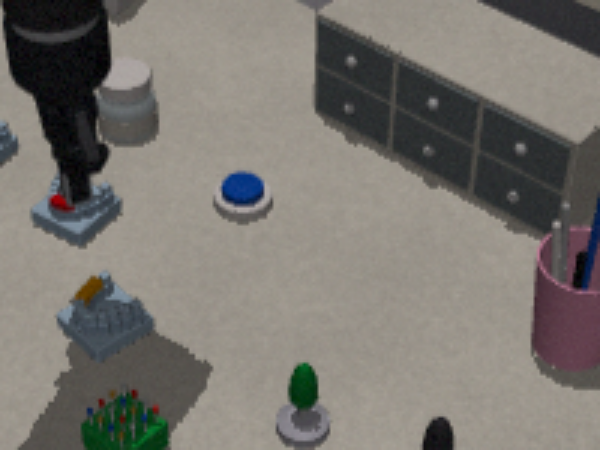

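The button is back up. The tip at crop (80,200) is vertically above the gold bridge at (90,290). I'll descend 80 mm and hold.

jog_arm --targets '[{"dx": 0.0,"dy": 0.0,"dz": -0.6,"spin": 0.0,"hand": 1.0},{"dx": 0.0,"dy": 0.0,"dz": -0.5,"spin": 0.0,"hand": 1.0},{"dx": 0.0,"dy": 0.0,"dz": -0.2,"spin": 0.0,"hand": 1.0},{"dx": 0.0,"dy": 0.0,"dz": 0.0,"spin": 0.0,"hand": 1.0},{"dx": 0.0,"dy": 0.0,"dz": 0.0,"spin": 0.0,"hand": 1.0},{"dx": 0.0,"dy": 0.0,"dz": 0.0,"spin": 0.0,"hand": 1.0}]'

```text
time_s: 5.82
tool_pos: [479.2, 118.5, 62.0]
ee_rot: [0.637, 3.074, 0.001]
force: [0.4, 0.1, -0.7]
grip_width: 0.001
finger_force: 0.0
```

Run:
```python
from h import *
im,d,P,K,T=grab("side"); cv2.imwrite("pics/side4.png",cv2.resize(im[120:270,190:390],None,fx=3,fy=3)[...,::-1])
```

```text
(no output)
```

View pics/side4.png

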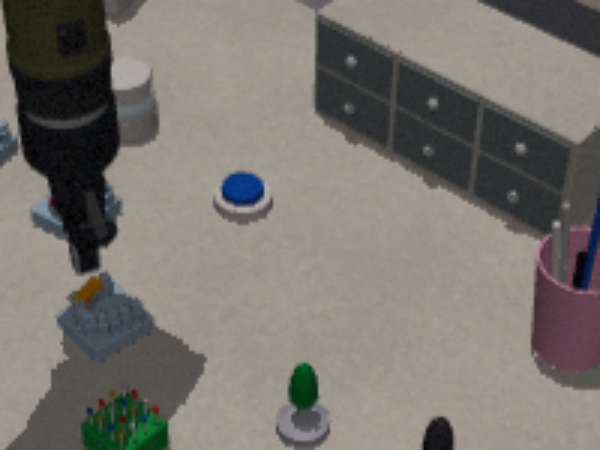

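The tip at crop (85,268) is just above the gold bridge at (90,288). I'll hold about two more seconds.

jog_arm --targets '[{"dx": 0.0,"dy": 0.0,"dz": 0.0,"spin": 0.0,"hand": 1.0},{"dx": 0.0,"dy": 0.0,"dz": 0.0,"spin": 0.0,"hand": 1.0},{"dx": 0.0,"dy": 0.0,"dz": 0.0,"spin": 0.0,"hand": 1.0},{"dx": 0.0,"dy": 0.0,"dz": 0.0,"spin": 0.0,"hand": 1.0},{"dx": 0.0,"dy": 0.0,"dz": 0.0,"spin": 0.0,"hand": 1.0},{"dx": 0.0,"dy": 0.0,"dz": 0.0,"spin": 0.0,"hand": 1.0},{"dx": 0.0,"dy": 0.0,"dz": 0.0,"spin": 0.0,"hand": 1.0},{"dx": 0.0,"dy": 0.0,"dz": 0.0,"spin": 0.0,"hand": 1.0},{"dx": 0.0,"dy": 0.0,"dz": 0.0,"spin": 0.0,"hand": 1.0},{"dx": 0.0,"dy": 0.0,"dz": 0.0,"spin": 0.0,"hand": 1.0},{"dx": 0.0,"dy": 0.0,"dz": 0.0,"spin": 0.0,"hand": 1.0},{"dx": 0.0,"dy": 0.0,"dz": 0.0,"spin": 0.0,"hand": 1.0}]'

```text
time_s: 7.38
tool_pos: [478.2, 118.2, 60.9]
ee_rot: [-0.638, -3.076, 0.0]
force: [-0.5, -0.5, 0.1]
grip_width: 0.002
finger_force: 0.0
```

jog_arm --targets '[{"dx": 0.0,"dy": 0.0,"dz": 0.0,"spin": 0.0,"hand": 1.0},{"dx": 0.0,"dy": 0.0,"dz": 0.0,"spin": 0.0,"hand": 1.0},{"dx": 0.0,"dy": 0.0,"dz": 0.0,"spin": 0.0,"hand": 1.0},{"dx": 0.0,"dy": 0.0,"dz": 0.8,"spin": 0.0,"hand": 1.0},{"dx": 0.0,"dy": 0.0,"dz": 0.9,"spin": 0.0,"hand": 1.0},{"dx": 0.0,"dy": 0.0,"dz": 0.3,"spin": 0.0,"hand": 1.0}]'

```text
time_s: 8.12
tool_pos: [480.1, 118.7, 184.4]
ee_rot: [0.637, 3.072, 0.003]
force: [-0.1, -0.3, 0.2]
grip_width: -0.001
finger_force: 0.0
```

jog_arm --targets '[{"dx": 0.1,"dy": -0.73,"dz": 0.0,"spin": 0.0,"hand": 1.0},{"dx": 0.1,"dy": -0.73,"dz": 0.0,"spin": 0.0,"hand": 1.0},{"dx": 0.1,"dy": -0.73,"dz": 0.0,"spin": 0.0,"hand": 1.0},{"dx": 0.1,"dy": -0.73,"dz": 0.0,"spin": 0.0,"hand": 1.0},{"dx": 0.1,"dy": -0.73,"dz": 0.0,"spin": 0.0,"hand": 1.0},{"dx": 0.0,"dy": 0.0,"dz": 0.0,"spin": 0.0,"hand": 1.0},{"dx": 0.0,"dy": 0.0,"dz": -0.7,"spin": 0.0,"hand": 1.0},{"dx": 0.0,"dy": 0.0,"dz": 0.0,"spin": 0.0,"hand": 1.0},{"dx": 0.0,"dy": 0.0,"dz": 0.0,"spin": 0.0,"hand": 1.0}]'

```text
time_s: 9.25
tool_pos: [508.3, -100.1, 139.7]
ee_rot: [0.636, 3.076, 0.0]
force: [0.3, 0.0, 0.9]
grip_width: -0.001
finger_force: 0.0
```

Run:
```python
from h import *
im,d,P,K,T=grab("side"); cv2.imwrite("pics/side5.png",cv2.resize(im[150:300,210:410],None,fx=3,fy=3)[...,::-1])
o=bot.observe();print(o["joint_pos"].round(2),o["tool_pos"])
```

```text
[-0.19  0.22 -0.39  0.96  0.    0.21] [ 508.91690432 -100.2967607   140.20913263]
```

View pics/side5.png

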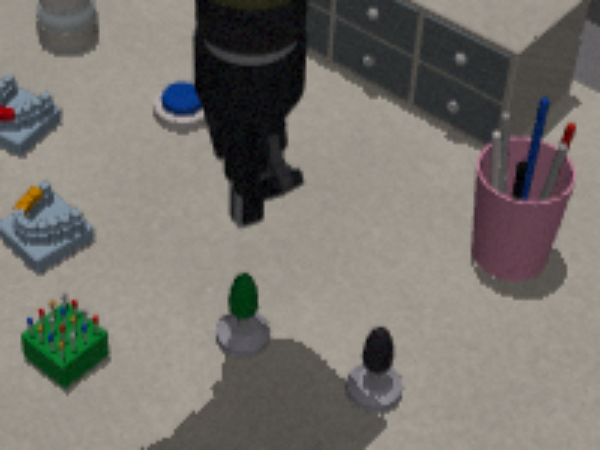

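The tip at crop (245,222) is above the green cone top at (243,274), and the grey cone is well to the right. I'll come down to z≈97 and hold.

jog_arm --targets '[{"dx": 0.0,"dy": 0.0,"dz": -0.4,"spin": 0.0,"hand": 1.0},{"dx": 0.0,"dy": 0.0,"dz": -0.3,"spin": 0.0,"hand": 1.0},{"dx": 0.0,"dy": 0.0,"dz": 0.0,"spin": 0.0,"hand": 1.0},{"dx": 0.0,"dy": 0.0,"dz": 0.0,"spin": 0.0,"hand": 1.0},{"dx": 0.0,"dy": 0.0,"dz": 0.0,"spin": 0.0,"hand": 1.0},{"dx": 0.0,"dy": 0.0,"dz": 0.0,"spin": 0.0,"hand": 1.0}]'

```text
time_s: 10.05
tool_pos: [508.7, -100.8, 97.6]
ee_rot: [0.637, 3.075, 0.0]
force: [-0.5, 0.2, 0.7]
grip_width: -0.002
finger_force: 0.0
```

Run:
```python
from h import *
im,d,P,K,T=grab("side"); cv2.imwrite("pics/side6.png",cv2.resize(im[150:300,210:410],None,fx=3,fy=3)[...,::-1])
```

```text
(no output)
```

View pics/side6.png

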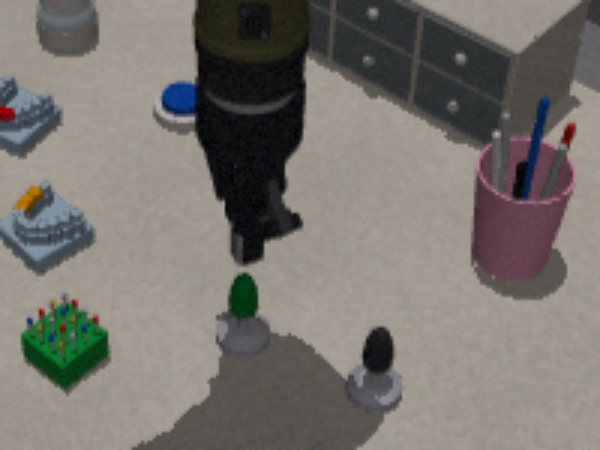

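The tip at crop (246,260) is just above the green cone top at (243,274), not touching. I'll hold, then lift.

jog_arm --targets '[{"dx": 0.0,"dy": 0.0,"dz": 0.0,"spin": 0.0,"hand": 1.0},{"dx": 0.0,"dy": 0.0,"dz": 0.0,"spin": 0.0,"hand": 1.0},{"dx": 0.0,"dy": 0.0,"dz": 0.0,"spin": 0.0,"hand": 1.0},{"dx": 0.0,"dy": 0.0,"dz": 0.0,"spin": 0.0,"hand": 1.0},{"dx": 0.0,"dy": 0.0,"dz": 0.0,"spin": 0.0,"hand": 1.0},{"dx": 0.0,"dy": 0.0,"dz": 0.0,"spin": 0.0,"hand": 1.0},{"dx": 0.0,"dy": 0.0,"dz": 0.0,"spin": 0.0,"hand": 1.0},{"dx": 0.0,"dy": 0.0,"dz": 0.0,"spin": 0.0,"hand": 1.0},{"dx": 0.0,"dy": 0.0,"dz": 0.0,"spin": 0.0,"hand": 1.0},{"dx": 0.0,"dy": 0.0,"dz": 0.0,"spin": 0.0,"hand": 1.0},{"dx": 0.0,"dy": 0.0,"dz": 0.0,"spin": 0.0,"hand": 1.0},{"dx": 0.0,"dy": 0.0,"dz": 0.0,"spin": 0.0,"hand": 1.0}]'

```text
time_s: 11.6
tool_pos: [508.2, -100.7, 96.9]
ee_rot: [0.638, 3.076, -0.0]
force: [-0.8, -0.4, 0.4]
grip_width: 0.003
finger_force: 0.0
```

jog_arm --targets '[{"dx": 0.0,"dy": 0.0,"dz": 0.0,"spin": 0.0,"hand": 1.0},{"dx": 0.0,"dy": 0.0,"dz": 0.0,"spin": 0.0,"hand": 1.0},{"dx": 0.0,"dy": 0.0,"dz": 0.0,"spin": 0.0,"hand": 1.0},{"dx": 0.0,"dy": 0.0,"dz": 0.8,"spin": 0.0,"hand": 1.0},{"dx": 0.0,"dy": 0.0,"dz": 0.9,"spin": 0.0,"hand": 1.0},{"dx": 0.0,"dy": 0.0,"dz": 0.9,"spin": 0.0,"hand": 1.0},{"dx": 0.0,"dy": 0.0,"dz": 0.3,"spin": 0.0,"hand": 1.0},{"dx": 0.0,"dy": 0.0,"dz": 0.0,"spin": 0.0,"hand": 1.0},{"dx": 0.0,"dy": 0.0,"dz": 0.0,"spin": 0.0,"hand": 1.0},{"dx": 0.0,"dy": 0.0,"dz": 0.0,"spin": 0.0,"hand": 1.0}]'

```text
time_s: 12.85
tool_pos: [507.3, -100.5, 269.3]
ee_rot: [-0.637, -3.073, -0.0]
force: [1.5, -0.5, 0.0]
grip_width: 0.0
finger_force: 0.0
```

Run:
```python
from h import *
o=bot.observe();print(o["tool_pos"],abs(o["qvel"]).max())
if o["tool_pos"][2]>230: print(ticket.sign_off())
```

```text
[ 507.31527985 -100.54792167  269.30739523] 0.005025829781640815
the job is handed in; nothing more can be done
None
```

I pressed the call button fully, held the fingertips over the gold bridge and then the green cone for about 2.5 s each, raised the hand to 269 mm with no sign of touching anything loose, and handed the job in; the sign-off returned no verdict.

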